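Fit the flat-bladed stirrer into the slotted tub lid

TASK

Get the paint tub with the slotted lid ready for mixing: lift the flat-bladed stirrer out of its wooden stand, turn it so that its blade lines up with the slot in the lid, and lower the blade through until the stirrer's collar sits flat on the lid, keeping hold of it until it is down. Let go and leave it standing there upright. Leave the round stirrer where it is.

Things in the scene. Friction and masses are not known exactly. Their poses are not given: they have to be found in the camera images.
- flat_stirrer: Flat-bladed stirrer, 0.2 kg, upright in a fixed wooden stand, its blade in the stand's 60 x 28 mm slot; lifts straight out. Origin: underside centre of its black collar (80 x 50 x 8 mm), 90 mm above the table; z up, x along the wide side of all its parts. Below: steel blade 44 wide (x), 10 thick, 72 long. Above: wooden grip block 70 (x) x 20 (y), 8 to 50 mm above the origin. Same either way round.
- slot (a point): Centre of the slot's mouth in the top of the grey boss (80 x 70 mm) on the lid of a round white tub, 114 mm across, fixed; 90 mm above the table. z up, x along the slot: 60 mm long (x), 28 wide (y), straight through the 18 mm boss into the empty tub, whose floor is 86 mm below this point.
- round_stirrer: Round stirrer, a bystander to leave alone: round 22 mm shaft, round 76 mm collar, round wooden knob. Upright in a second stand like the first. Origin: underside centre of the collar, 90 mm above the table; its knob ends 48 mm above that. The two stands and two tubs stand 0.17 m or more apart and change places from start to start.
- round_tub: Bystander: a second fixed white tub, the same but for a round 34 mm hole in its lid, too small for the blade. Origin: centre of its underside, on the table; its lid's top is 90 mm up. Everything else near the tubs and stands is lower than the stirrers' tops (140 mm).

How it is judged:
On the way, in this order (a step that is already met when the one before it is completed fails the run):
1. the flat stirrer is lifted out of its stand in the fingers: its collar more than 155 mm above the table (height (world z) of flat_stirrer above 0.155 m and contact force between the fingers and flat_stirrer above 0.5 N), for 0.1 s.
2. still held by the fingers, the blade is down through the slot: the collar less than 15 mm above the lid, over the slot and in line with it (z of flat_stirrer in the frame of slot below 0.015 m and contact force between the fingers and flat_stirrer above 0.5 N and horizontal distance between flat_stirrer and slot below 0.015 m and angle between the x axis of flat_stirrer and the x axis of slot, either way round below 0.45 rad), for 0.1 s.
At the end, for the whole second after the job is handed in: The flat stirrer stands at rest and upright (within 7 degrees) in the slotted tub: blade through the slot, collar resting on the lid (height within 5 mm), centred within 15 mm and in line with the slot within 25 degrees, either way round (z of flat_stirrer in the frame of slot between -0.005 and 0.005 m and angle between flat_stirrer's own z axis and vertical below 0.12 rad and horizontal distance between flat_stirrer and slot below 0.015 m and angle between the x axis of flat_stirrer and the x axis of slot, either way round below 0.45 rad and linear speed of flat_stirrer below 0.02 m/s); the robot touches nothing.
It fails at once if the round stirrer is moved by more than 30 mm (distance of round_stirrer from where it was at the start of the episode above 0.03 m).
It also fails if it takes over 42 s, if anything falls off the work surface, if the arm or the gripper's body presses on something with over 40 N, if the wrist force passes 120 N, or if a joint passes its speed limit or range.

ROBOT

A 7-joint arm with a two-finger parallel gripper is mounted at the origin on the work surface. World frame = base frame: x ahead of the robot, y to its left, z up, the work surface at z = 0. Lengths are in m, angles in rad, forces in N, time in s.
With the tool pointing down it reaches from about 0.425 to 0.925 m from the base axis. Payload 6.8 kg.
Tool frame: the origin (TCP) lies at the very end of the fingers, on their centre line; the grasp point (between the pads) lies 19 mm behind it; z points along the fingers, y is the line along which they close (so a half turn about z gives the same grasp; the last joint's range is limited). The gripper opens to 85 mm and grips with 20 to 120 N. Pads are 22 mm wide; open, the fingers measure 114 mm over their backs; the gripper's body (76 mm by 85 mm) begins 54 mm behind the grasp point. The pads swing forward as they close: fully open they stand 13 mm farther back than shut.
Start: joints at [-1.325, 0.477, 0.022, 1.555, -0.011, 1.109, -0.083], TCP at [0.234, 0.633, 0.231] pointing down, gripper open.
Joint ranges: [-2.96, 2.96], [-0.34, 2.1], [-1.41, 1.46], [0.24, 2.44], [-1.37, 4.51], [0.17, 1.92], [-2.96, 2.96]. Speed limits (rad/s): [2.39, 2.39, 3.14, 3.14, 3.14, 3.14, 3.14].

INTERFACE

Orientations are given as a rotation vector (axis times angle).
In Python, from bench import r gives the robot as it stands.
- The arm moves only by the tool play_rows, never from a script. Its argument "targets" is text: rows parted by semicolons, each of 5 numbers parted by spaces: the closure, from -1 (fully open) to 1 (shut), then the shift along the tool's x, y, z in m, then the turn about the tool's z in rad. In form: gripper dx dy dz spin; .... A call has 1 to 8 rows; each row is the pose to reach, as a shift and turn from the pose commanded when the call began, along the tool's axes at that moment; what a row does not reach only later rows make up. A row lasts 1/12 s, in which the tool goes at most 41.7 mm and 7.16 degrees, less where a joint would pass 70% of its speed; a pose out of reach is approached as far as the arm can. A call with a gripper value outside its range is refused whole. The fingers move at their own pace and stop on an object; "squeeze" is the grip in N (left out, the last holds). Time passes only in rows, so rows that repeat a pose let the fingers close. It gives the time, the measured TCP pose, the force, the opening and the grip force at its end, in the units of the state.
- r.get_obs(): the state, without advancing time (a new reading comes with each control period).
- r.grab_frame(name): name is "side" or "top" or "wrist"; returns the picture (420x560x3 uint8, red, green, blue); there is no depth.
- r.camera_info(name): a dict with "fov_y" (degrees; the focal length in pixels is half the picture's height over the tangent of half this angle, whatever the lens; pixels are square), "cx", "cy" (the principal point, pixels), "k1" (the pictures are not rectified: a ray, as slopes to the right and down, at radius r is drawn at 1 + k1 r^2 times it, then the intrinsics apply), "position" and "rotation" of the camera in the world. Camera axes: x right, y down, z forward; pixel columns grow to the right and rows downward; lengths in m; the calibration is good to about 2 mm. A picture is of the moment at which its call begins: read the wrist's pose just before it. camera_info takes no time and is no camera call; for the wrist camera it gives the pose at the moment of the call.
- r.hand_in(): hands the job in; it is judged then, once.
The state is a dict: "clock": time; "joints": joint angles; "qvel": joint speeds; "tau": joint torques, N m; "tcp_pos": TCP position; "orientation": TCP orientation; "contact_force": force on the tool from outside, world axes, zero at the start; "moment": the same for the moment, N m; "grip_width": finger opening in m; "gripper_force": force on a finger pad.
Only numpy, scipy, OpenCV 4.12 (cv2) and the standard library are available. Lean on these libraries where they do the work, as an engineer would, in place of code of your own. Each camera call takes 0.05 s, during which the arm holds its last target. There are 200 camera calls.

## Working session

There is one attempt and no reset: what is moved stays moved. The work goes in short steps, Python scripts to look and compute and a tool call to move; the robot and the scene stay as the last step left them, time stands still between calls to the robot, and variables do not carry over. Pictures are saved under pics/ and viewed, at most 10 in all, crops included, and the job is handed in when it is done.

Besides the shell and the picture viewer there is one more tool, called after "Call:" as name(argument=value, ...) on one line, values as JSON. play_rows: Moves the arm, as the interface text tells. Its arguments: {"type":"object","properties":{"targets":{"type":"string"},"squeeze":{"type":"number"}},"required":["targets"]}

```bash
mkdir -p pics
cat > h.py <<'E'
import numpy as np, cv2
from bench import r
from scipy.spatial.transform import Rotation as R
def cam(n):
    c=r.camera_info(n); f=210/np.tan(np.radians(c['fov_y'])/2)
    M=np.array(c['rotation'],float)
    if M.shape!=(3,3): M=R.from_rotvec(M).as_matrix() if M.size==3 else R.from_quat(M).as_matrix()
    return c,f,M,np.array(c['position'])
def cast(C,uv,z):
    c,f,M,p=C; uv=np.atleast_2d(np.array(uv,float))
    d=(uv-[c['cx'],c['cy']])/f; s=d.copy()
    for _ in range(20): s=d/(1+c['k1']*(s**2).sum(1,keepdims=True))
    w=np.c_[s,np.ones(len(s))]@M.T
    return (p+w*((z-p[2])/w[:,2:3]))[:,:2]
def save(n,name):
    C=cam(n); im=np.array(r.grab_frame(n)); cv2.imwrite('pics/'+name+'.png',im[:,:,::-1]); return C,im
E
python3 - <<'E'
from h import *
o=r.get_obs(); print({k:np.round(o[k],3) for k in o})
for n in('top','side'):
    C,im=save(n,n+'0'); print(n,C[0])
E
```

```text
{'clock': np.float64(0.0), 'joints': array([-1.325,  0.478,  0.022,  1.556, -0.011,  1.109, -0.083]), 'qvel': array([ 0.   ,  0.   ,  0.001,  0.   , -0.001, -0.   ,  0.001]), 'tau': array([ 0.0000e+00, -5.9646e+01,  1.6080e+00, -2.8120e+01,  1.2000e-02,
        9.0000e-03, -0.0000e+00]), 'tcp_pos': array([0.234, 0.633, 0.23 ]), 'orientation': array([-5.530e-01, -3.092e+00,  3.000e-03]), 'contact_force': array([-0.723,  0.217, -0.334]), 'moment': array([ 0.04 ,  0.035, -0.051]), 'gripper_force': np.float64(0.0), 'grip_width': np.float64(0.086)}
top {'fov_y': 55.200433543513405, 'cx': 280.1770897014504, 'cy': 217.26799339496125, 'k1': 0.012517990821835074, 'position': array([ 0.46377842, -0.01032687,  1.01502445]), 'rotation': array([-2.12829832,  2.17346756, -0.09518561])}
side {'fov_y': 45.25738480797327, 'cx': 274.0716002516805, 'cy': 218.07049319431587, 'k1': -0.10332177594102268, 'position': array([ 0.28479692, -0.73994653,  1.0360717 ]), 'rotation': array([-2.43372459,  0.44122233, -0.16252361])}
```

View pics/top0.png

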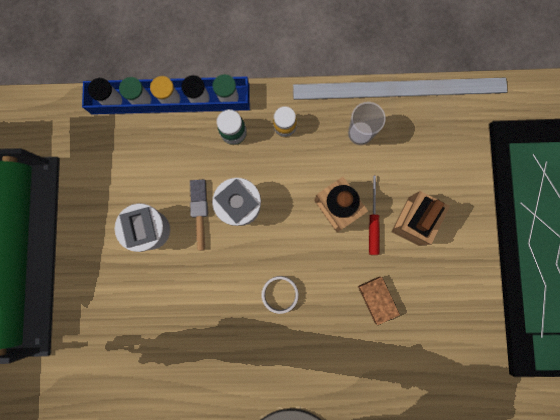

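View pics/side0.png

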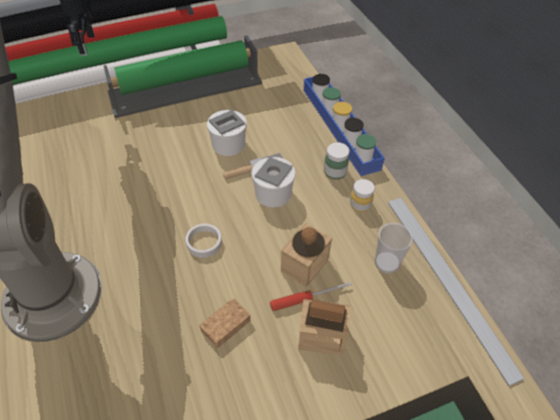

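The top view shows the slotted tub at about (139,228) and the flat stirrer at (426,217). The round stirrer is at (343,201) and the round-hole tub at (237,202). I'll crop and enlarge both targets.

Run:
```python
from h import *
im=cv2.imread('pics/top0.png')
a=im[190:265,390:465]; b=im[190:265,102:177]
cv2.imwrite('pics/crop.png',cv2.resize(np.hstack([a,b]),None,fx=5,fy=5,interpolation=cv2.INTER_CUBIC))
```

```text
(no output)
```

View pics/crop.png

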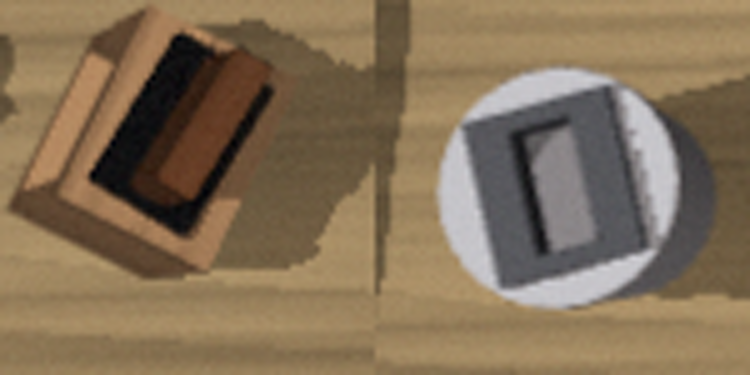

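The left crop shows the stirrer's grip top, with corners about (240,50), (275,70), (190,202), (158,180), and its black collar. The right crop shows the boss, with corners (463,125), (610,87), (648,247), (503,290). Next I'll cast these onto their planes.

Run:
```python
from h import *
C=cam('top')
def q(p,off,z,n):
    P=cast(C,np.array(p)/5-.4+off,z); c=P.mean(0)
    L=np.linalg.norm(np.roll(P,-1,0)-P,axis=1); e=np.roll(P,-1,0)-P
    print(n,c.round(4),'edges',L.round(3),'ang',np.degrees(np.arctan2(e[:,1],e[:,0])).round(1))
q([(240,50),(275,70),(190,202),(158,180)],[390,190],.14,'grip')
q([(182,33),(275,85),(185,237),(92,178)],[390,190],.098,'collar')
q([(463,125),(610,87),(648,247),(503,290)],[27,190],.09,'boss')
q([(514,130),(571,120),(597,243),(545,256)],[27,190],.09,'slot')
o=r.get_obs();print(R.from_rotvec(o['orientation']).as_matrix().round(3), o['tcp_pos'])
# side view: where these would be
```

```text
grip [ 0.5621 -0.3204] edges [0.017 0.069 0.016 0.068] ang [-122.3  144.8   53.1  -34.6]
collar [ 0.5637 -0.3205] edges [0.047 0.082 0.049 0.079] ang [-121.7  146.9   55.4  -34.1]
boss [0.5543 0.3443] edges [0.071 0.078 0.07  0.08 ] ang [ -76.6 -165.8  105.4   15. ]
slot [0.5542 0.3439] edges [0.027 0.059 0.025 0.061] ang [ -81.3 -167.   102.9   15. ]
[[-0.938  0.347 -0.   ]
 [ 0.347  0.938 -0.002]
 [-0.    -0.002 -1.   ]] [0.23372783 0.63266827 0.23042792]
```

```bash
cat >> h.py <<'E'
def go(x,y,z,ang=None):
    """tool-axis shift to a world TCP goal; ang = wanted world heading of tool y (deg, mod 180)"""
    o=r.get_obs(); M=R.from_rotvec(o['orientation']).as_matrix()
    h=np.degrees(np.arctan2(M[1,1],M[0,1])); s=0 if ang is None else h-ang
    print('clock',round(float(o['clock']),2),'tcp',o['tcp_pos'].round(4),'head',round(h,2),'shift',(M.T@(np.array([x,y,z])-o['tcp_pos'])).round(4),'spin',np.radians(s).round(4),'q',o['joints'].round(2),'F',o['contact_force'].round(1))
E
python3 -c "
from h import *
go(.56,.48,.24,56); go(.58,.2,.24,56);go(.58,-.05,.24);go(.563,-.3204,.22)"
```

```text
clock 0.1 tcp [0.2337 0.6327 0.2304] head 69.72 shift [-0.359  -0.0302 -0.0095] spin 0.2395 q [-1.33  0.48  0.02  1.56 -0.01  1.11 -0.08] F [ 0.4 -0.3 -0.4]
clock 0.1 tcp [0.2337 0.6327 0.2304] head 69.72 shift [-0.4748 -0.2859 -0.0091] spin 0.2395 q [-1.33  0.48  0.02  1.56 -0.01  1.11 -0.08] F [ 0.4 -0.3 -0.4]
clock 0.1 tcp [0.2337 0.6327 0.2304] head 69.72 shift [-0.5614 -0.5204 -0.0087] spin 0.0 q [-1.33  0.48  0.02  1.56 -0.01  1.11 -0.08] F [ 0.4 -0.3 -0.4]
clock 0.1 tcp [0.2337 0.6327 0.2304] head 69.72 shift [-0.6392 -0.7799  0.0118] spin 0.0 q [-1.33  0.48  0.02  1.56 -0.01  1.11 -0.08] F [ 0.4 -0.3 -0.4]
```

Call:
play_rows(targets="-1 -0.359 -0.03 -0.01 0.24; -1 -0.359 -0.03 -0.01 0.24; -1 -0.359 -0.03 -0.01 0.24; -1 -0.359 -0.03 -0.01 0.24; -1 -0.359 -0.03 -0.01 0.24; -1 -0.359 -0.03 -0.01 0.24; -1 -0.359 -0.03 -0.01 0.24; -1 -0.359 -0.03 -0.01 0.24", squeeze=50)

```text
clock: 0.77
tcp_pos: [0.5371, 0.4908, 0.2402]
orientation: [-0.919, -3.004, 0.001]
contact_force: [0.3, 0.8, -0.2]
grip_width: 0.0854
gripper_force: 0.0
```

```bash
python3 -c "
from h import *
go(.58,.2,.24,56);go(.58,-.05,.24,56)"
```

```text
clock 0.77 tcp [0.5371 0.4908 0.2402] head 55.99 shift [-0.1982 -0.2171  0.0003] spin -0.0002 q [-0.92  0.56  0.15  1.41 -0.08  1.18  0.21] F [ 0.3  0.8 -0.2]
clock 0.77 tcp [0.5371 0.4908 0.2402] head 55.99 shift [-3.380e-01 -4.243e-01  4.000e-04] spin -0.0002 q [-0.92  0.56  0.15  1.41 -0.08  1.18  0.21] F [ 0.3  0.8 -0.2]
```

Call:
play_rows(targets="-1 -0.338 -0.424 0 0; -1 -0.338 -0.424 0 0; -1 -0.338 -0.424 0 0; -1 -0.338 -0.424 0 0; -1 -0.338 -0.424 0 0; -1 -0.338 -0.424 0 0; -1 -0.338 -0.424 0 0; -1 -0.338 -0.424 0 0")

```text
clock: 1.43
tcp_pos: [0.5616, 0.1577, 0.2403]
orientation: [-0.919, -3.004, 0.0]
contact_force: [0.7, -0.4, -0.0]
grip_width: 0.0853
gripper_force: 0.0
```

```bash
python3 -c "
from h import *
go(.563,-.3204,.24,56)"
```

```text
clock 1.43 tcp [0.5616 0.1577 0.2403] head 55.98 shift [-2.687e-01 -3.955e-01  3.000e-04] spin -0.0004 q [-0.56  0.32  0.22  1.78 -0.08  1.05  0.67] F [ 0.7 -0.4 -0. ]
```

Call:
play_rows(targets="-1 -0.269 -0.395 0 0; -1 -0.269 -0.395 0 0; -1 -0.269 -0.395 0 0; -1 -0.269 -0.395 0 0; -1 -0.269 -0.395 0 0; -1 -0.269 -0.395 0 0; -1 -0.269 -0.395 0 0; -1 -0.269 -0.395 0 0")

```text
clock: 2.1
tcp_pos: [0.5628, -0.1754, 0.2404]
orientation: [-0.919, -3.004, -0.0]
contact_force: [1.6, 0.1, -0.3]
grip_width: 0.0853
gripper_force: 0.0
```

```bash
python3 -c "
from h import *
go(.563,-.3204,.24,56)"
```

```text
clock 2.1 tcp [ 0.5628 -0.1754  0.2404] head 55.99 shift [-0.0813 -0.1201  0.0003] spin -0.0002 q [-0.09  0.34  0.36  1.78 -0.14  1.05  1.3 ] F [ 1.6  0.1 -0.3]
```

Call:
play_rows(targets="-1 -0.081 -0.12 0 0; -1 -0.081 -0.12 0 0; -1 -0.081 -0.12 0 0; -1 -0.081 -0.12 0 0; -1 -0.081 -0.12 0 0; -1 -0.081 -0.12 0 0")

```text
clock: 2.6
tcp_pos: [0.5625, -0.3197, 0.2399]
orientation: [-0.923, -3.002, 0.0]
contact_force: [0.7, 0.6, -1.2]
grip_width: 0.0853
gripper_force: 0.0
```

Run:
```python
from h import *
C,im=save('wrist','w1'); print(C[3].round(3))
go(.563,-.3204,.106,56)
```

```text
[ 0.507 -0.283  0.383]
clock 2.65 tcp [ 0.5633 -0.3177  0.2399] head 55.96 shift [-0.0015 -0.0024  0.1339] spin -0.0006 q [ 0.13  0.44  0.4   1.64 -0.19  1.1   1.55] F [-0.4  0.5 -1. ]
```

View pics/w1.png

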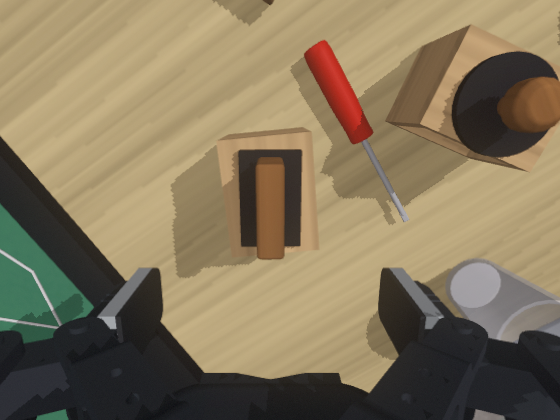

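The wrist view shows the grip block from (257,158) to (285,259), nearly vertical in the picture and so square to the fingers. The collar corners are about (239,150), (301,150), (300,246), (240,247). I'll measure both precisely.

Run:
```python
from h import *
C=cam('wrist')
for n,p,z in(('grip',[(257,168),(284,168),(285,258),(258,259)],.14),('collar',[(239,150),(301,150),(300,246),(240,247)],.098)):
    P=cast(C,p,z);e=np.roll(P,-1,0)-P;print(n,P.mean(0).round(4),np.linalg.norm(e,axis=1).round(3),np.degrees(np.arctan2(e[:,1],e[:,0])).round(1))
```

```text
grip [ 0.5651 -0.319 ] [0.018 0.065 0.019 0.066] [  55.9  -32.9 -121.8  146. ]
collar [ 0.5643 -0.3193] [0.048 0.08  0.05  0.08 ] [  55.9  -33.4 -123.1  145.2]
```

Call:
play_rows(targets="-1 -0.0015 -0.0015 0.03 0; -1 -0.0015 -0.0015 0.06 0; -1 -0.0015 -0.0015 0.09 0; -1 -0.0015 -0.0015 0.11 0; -1 -0.0015 -0.0015 0.125 0; -1 -0.0015 -0.0015 0.134 0; -1 -0.0015 -0.0015 0.134 0; -1 -0.0015 -0.0015 0.134 0")

```text
clock: 3.32
tcp_pos: [0.5644, -0.3192, 0.1067]
orientation: [-0.917, -3.005, -0.001]
contact_force: [0.5, -0.5, 0.5]
grip_width: 0.0854
gripper_force: 0.0
```

Call:
play_rows(targets="1 0 0 0 0; 1 0 0 0 0; 1 0 0 0 0; 1 0 0 0 0; 1 0 0 0 0; 1 0 0 0 0; 1 0 0 0 0; 1 0 0 0 0", squeeze=50)

```text
clock: 3.98
tcp_pos: [0.5639, -0.3206, 0.107]
orientation: [0.919, 3.003, -0.0]
contact_force: [0.1, 0.0, 4.2]
grip_width: 0.0196
gripper_force: 49.7
```

Call:
play_rows(targets="1 0 0 -0.015 0; 1 0 0 -0.04 0; 1 0 0 -0.065 0; 1 0 0 -0.09 0; 1 0 0 -0.115 0; 1 0 0 -0.14 0; 1 0 0 -0.165 0; 1 0 0 -0.17 0")

```text
clock: 4.65
tcp_pos: [0.5652, -0.3213, 0.2805]
orientation: [0.918, 2.999, -0.001]
contact_force: [0.7, 0.1, -0.5]
grip_width: 0.0193
gripper_force: 49.4
```

```bash
python3 -c "
from h import *
go(.57,-.02,.28,72); go(.554,.344,.28,104)"
```

```text
clock 4.65 tcp [ 0.5652 -0.3213  0.2805] head 55.97 shift [ 1.647e-01  2.524e-01 -1.000e-04] spin -0.2798 q [ 0.13  0.41  0.41  1.59 -0.17  1.17  1.55] F [ 0.7  0.1 -0.5]
clock 4.65 tcp [ 0.5652 -0.3213  0.2805] head 55.97 shift [ 0.3816  0.5451 -0.001 ] spin -0.8383 q [ 0.13  0.41  0.41  1.59 -0.17  1.17  1.55] F [ 0.7  0.1 -0.5]
```

```bash
python3 -c "
from h import *
go(.57,-.02,.28,72); print(r.get_obs()['grip_width'],r.get_obs()['gripper_force'])"
```

```text
clock 4.65 tcp [ 0.5652 -0.3213  0.2805] head 55.97 shift [ 1.647e-01  2.524e-01 -1.000e-04] spin -0.2798 q [ 0.13  0.41  0.41  1.59 -0.17  1.17  1.55] F [ 0.7  0.1 -0.5]
0.019306074116289186 49.38629686832428
```

Call:
play_rows(targets="1 0.02 0.03 0 -0.03; 1 0.04 0.06 0 -0.07; 1 0.06 0.09 0 -0.1; 1 0.08 0.12 0 -0.14; 1 0.1 0.15 0 -0.17; 1 0.12 0.18 0 -0.21; 1 0.14 0.21 0 -0.24; 1 0.16 0.24 0 -0.28")

```text
clock: 5.32
tcp_pos: [0.5644, -0.0301, 0.2751]
orientation: [-0.488, -3.101, 0.001]
contact_force: [0.7, 0.0, -1.8]
grip_width: 0.0192
gripper_force: 49.4
```

```bash
python3 -c "
from h import *
go(.57,.2,.28,104);go(.554,.344,.28,104)"
```

```text
clock 5.32 tcp [ 0.5644 -0.0301  0.2751] head 72.11 shift [ 0.0654  0.2207 -0.005 ] spin -0.5566 q [-0.26  0.26  0.25  1.78 -0.07  1.11  1.27] F [ 0.7  0.  -1.8]
clock 5.32 tcp [ 0.5644 -0.0301  0.2751] head 72.11 shift [ 0.1248  0.3528 -0.0049] spin -0.5566 q [-0.26  0.26  0.25  1.78 -0.07  1.11  1.27] F [ 0.7  0.  -1.8]
```

Call:
play_rows(targets="1 0.01 0.03 -0.005 -0.07; 1 0.02 0.06 -0.005 -0.14; 1 0.03 0.09 -0.005 -0.21; 1 0.04 0.12 -0.005 -0.28; 1 0.05 0.15 -0.005 -0.35; 1 0.06 0.18 -0.005 -0.42; 1 0.07 0.21 -0.005 -0.49; 1 0.08 0.24 -0.005 -0.557")

```text
clock: 5.98
tcp_pos: [0.5626, 0.2223, 0.2799]
orientation: [0.386, -3.115, 0.001]
contact_force: [0.3, -0.3, -2.3]
grip_width: 0.0193
gripper_force: 49.4
```

```bash
python3 -c "
from h import *
go(.554,.344,.25,104)"
```

```text
clock 5.98 tcp [0.5626 0.2223 0.2799] head 104.14 shift [-0.0215  0.1201  0.0298] spin 0.0024 q [-0.51  0.32  0.04  1.67 -0.02  1.15  1.35] F [ 0.3 -0.3 -2.3]
```

Call:
play_rows(targets="1 -0.005 0.03 0.01 0; 1 -0.01 0.06 0.02 0; 1 -0.016 0.09 0.03 0; 1 -0.0215 0.12 0.03 0; 1 -0.0215 0.12 0.03 0; 1 -0.0215 0.12 0.03 0")

```text
clock: 6.48
tcp_pos: [0.5535, 0.3451, 0.2493]
orientation: [0.388, -3.114, 0.001]
contact_force: [0.8, -1.0, -2.7]
grip_width: 0.0193
gripper_force: 49.6
```

Run:
```python
from h import *
C,im=save('wrist','w2'); np.save('w2.npy',np.r_[C[3],C[2].ravel()])
go(.554,.344,.25,104)
```

```text
clock 6.53 tcp [0.5546 0.3428 0.2498] head 104.02 shift [ 0.0003  0.0013 -0.0002] spin 0.0003 q [-0.66  0.43  0.01  1.59 -0.    1.13  1.17] F [-0.2 -0.5 -3.4]
```

View pics/w2.png

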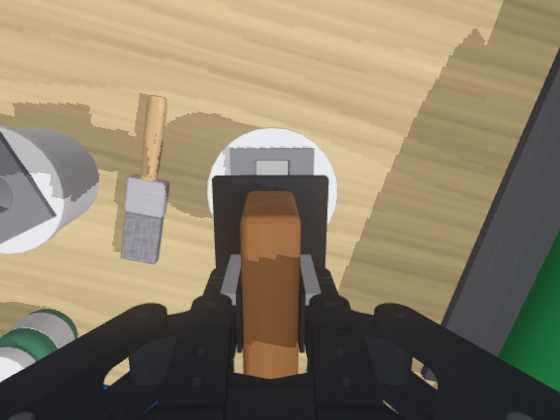

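The wrist view shows the slot's far end at (256–289,160), the boss's far edge at (230–314,149) and the held collar's far edge at (213–328,176). They are lined up. I'll check the offset by casting them.

Run:
```python
from h import *
C=cam('wrist')
for n,p,z,L in(('boss',[(230,149),(314,149)],.09,.04),('slot',[(256,160),(289,160)],.09,.03),('collar',[(213,177),(328,176)],.2408,.04)):
    P=cast(C,p,z);e=P[1]-P[0];h=np.degrees(np.arctan2(e[1],e[0]))
    w=np.linalg.norm(e);m=P.mean(0)
    u=np.array([-e[1],e[0]])/w; t=np.array([.559,.344])
    c=min((m+L*u,m-L*u),key=lambda q:np.linalg.norm(q-t)); print(n,m.round(4),'w',w.round(4),'head',h.round(1),'centre',c.round(4))
go(.554,.344,.107,104)
```

```text
boss [0.5176 0.3341] w 0.0694 head 104.0 centre [0.5564 0.3437]
slot [0.5263 0.3367] w 0.0275 head 104.0 centre [0.5554 0.3439]
collar [0.5151 0.3323] w 0.0487 head 104.5 centre [0.5538 0.3423]
clock 6.53 tcp [0.5546 0.3428 0.2498] head 104.02 shift [-0.      0.0015  0.1428] spin 0.0003 q [-0.66  0.43  0.01  1.59 -0.    1.13  1.17] F [-0.2 -0.5 -3.4]
```

Call:
play_rows(targets="1 -0.001 0.001 0.02 0; 1 -0.001 0.001 0.045 0; 1 -0.001 0.001 0.065 0; 1 -0.001 0.001 0.085 0; 1 -0.001 0.001 0.105 0; 1 -0.001 0.001 0.12 0; 1 -0.001 0.001 0.13 0; 1 -0.001 0.001 0.135 0")

```text
clock: 7.2
tcp_pos: [0.556, 0.3418, 0.1148]
orientation: [0.378, -3.117, 0.003]
contact_force: [0.5, -0.1, -2.4]
grip_width: 0.0194
gripper_force: 49.7
```

Call:
play_rows(targets="1 0 0 0.002 0; 1 0 0 0.004 0; 1 0 0 0.006 0; 1 0 0 0.007 0; 1 0 0 0.0075 0; 1 0 0 0.0075 0; 1 0 0 0.0075 0")

```text
clock: 7.78
tcp_pos: [0.5564, 0.3441, 0.1094]
orientation: [-0.381, 3.118, 0.0]
contact_force: [0.1, 0.5, -2.8]
grip_width: 0.0198
gripper_force: 49.7
```

Run:
```python
from h import *
C,im=save('wrist','w3'); go(.555,.344,.107,104)
```

```text
clock 7.83 tcp [0.5563 0.344  0.1093] head 103.94 shift [0.0013 0.0003 0.0023] spin -0.0011 q [-0.65  0.57  0.    1.71 -0.    0.86  1.16] F [ 0.4  0.5 -2.6]
```

View pics/w3.png

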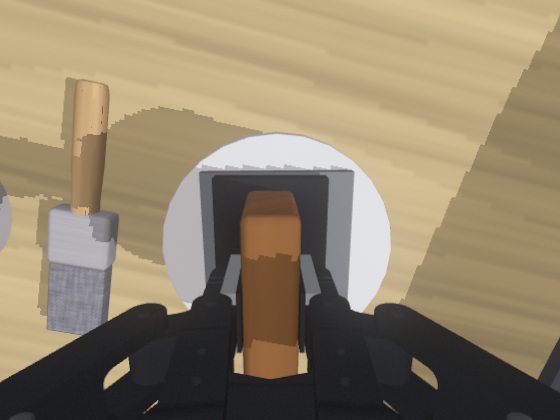

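The collar (213–328, top edge 176) sits centred over the boss (201–353, top edge 170). The force still shows the full weight, so it is about 2 mm above the lid.

Call:
play_rows(targets="1 0 0 0.001 0; 1 0 0 0.0015 0; 1 0 0 0.002 0; 1 0 0 0.0025 0; 1 0 0 0.0025 0; 1 0 0 0.0025 0")

```text
clock: 8.33
tcp_pos: [0.5562, 0.3439, 0.107]
orientation: [0.381, -3.118, -0.0]
contact_force: [-3.2, -1.6, 4.2]
grip_width: 0.0195
gripper_force: 50.4
```

The upward force shows it is seated. Next I release and retreat.

Call:
play_rows(targets="0 0 0 0 0; -0.3 0 0 0 0; -0.6 0 0 0 0; -1 0 0 0 0; -1 0 0 0 0; -1 0 0 0 0; -1 0 0 0 0; -1 0 0 0 0")

```text
clock: 9.0
tcp_pos: [0.5562, 0.3439, 0.1065]
orientation: [-0.381, 3.118, 0.0]
contact_force: [-0.9, -0.3, 0.5]
grip_width: 0.0853
gripper_force: 0.0
```

Call:
play_rows(targets="-1 0 0 -0.01 0; -1 0 0 -0.03 0; -1 0 0 -0.055 0; -1 0 0 -0.08 0; -1 0 0 -0.105 0; -1 0 0 -0.13 0; -1 0 0 -0.14 0; -1 0 0 -0.14 0")

```text
clock: 9.67
tcp_pos: [0.5577, 0.3448, 0.2502]
orientation: [-0.38, 3.113, 0.005]
contact_force: [-0.1, 0.3, -0.2]
grip_width: 0.0854
gripper_force: 0.0
```

Run:
```python
from h import *
C,im=save('wrist','w4'); C,b=save('side','s4')
b=cv2.resize(b[80:200,170:330],None,fx=3.5,fy=3.5)
cv2.imwrite('pics/end.png',cv2.resize(np.hstack([im,b]),(800,300))[:,:,::-1]); go(.555,.344,.25,104)
```

```text
clock 9.77 tcp [0.5559 0.3437 0.2459] head 103.94 shift [ 0.0008  0.0005 -0.0041] spin -0.0011 q [-0.66  0.43  0.01  1.59 -0.    1.12  1.17] F [ 1.  -0.6 -0.8]
```

View pics/end.png

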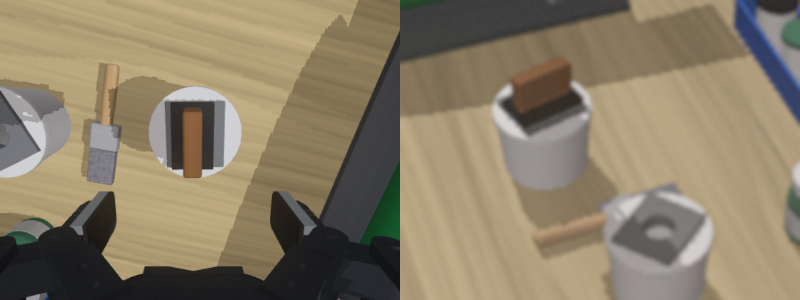

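Both views show the stirrer upright and centred, its collar flat on the boss (wrist view about (192,135)), and the gripper clear.

```bash
python3 -c "
from bench import r
print(r.hand_in())"
```

```text
the job is handed in; nothing more can be done
None
```

The flat stirrer is standing upright in the slotted tub with its collar flat on the lid. The gripper is clear, the round stirrer was not touched, and I handed the job in at about 10 s; no verdict came back.

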